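# Load the dish mixer and switch it on

### The arm

A 6-joint arm with a two-finger parallel gripper is mounted at the origin on a cart in front of the work surface, level with it; the furniture and walls round the work are solid. World frame = base frame: x ahead of the robot, y to its left, z up, the work surface at z = 0. Lengths are in m, angles in rad, forces in N, time in s.
With the tool pointing down it reaches from about 0.15 to 0.775 m from the base axis. Payload 6.1 kg.
Tool frame: the origin (TCP) lies midway between the tips of the shut fingers; the grasp point (between the pads) lies 19 mm behind it (arm.tcp_to_grasp is the distance from the TCP to the grasp point, in m); z points along the fingers, y is the direction in which the jaws open and shut (so a half turn about z gives the same grasp; the last joint's range is limited). The gripper opens to 85 mm and grips with 20 to 120 N. Pads are 22 mm wide; open, the fingers measure 114 mm over their backs; the gripper's body (76 mm by 85 mm) begins 54 mm behind the grasp point. The pads swing forward as they close: fully open they stand 13 mm farther back than shut.
Start: joints at [0, 0.126, -0.04, 1.405, 0, 1.571], TCP at [0.525, -0, 0.231] pointing down, gripper open.
Joint ranges: [-2.72, 2.72], [-0.95, 1.95], [-1.27, 1.35], [-1.78, 2.02], [-1.46, 1.47], [-3.14, 3.14]. Speed limits (rad/s): [2.39, 2.39, 3.01, 3.14, 3.14, 3.14].

### API

Orientations are given as a unit quaternion [w, x, y, z].
In Python, from cell import arm, viewer, job gives the robot as it stands.
- The arm moves only by the tool carry_out, never from a script. Its arguments are lists of equal length, an entry for each row: "xyz": the shift along the world's x, y, z in cm, a list of three; "rot": the turn, a rotation vector about the world's x, y, z in rad, a list of three; "hand": the opening, from 0 (shut) to 1 (fully open). A call has 1 to 12 rows; each row is the pose to reach, as a shift and turn from the pose commanded when the call began; what a row does not reach only later rows make up. A row lasts 1/12 s, in which the tool goes at most 41.7 mm and 7.16 degrees, less where a joint would pass 70% of its speed; a pose out of reach is approached as far as the arm can. A call with a gripper value outside its range is refused whole. The fingers move at their own pace and stop on an object; the grip force is fixed at half the most. Time passes only in rows, so rows that repeat a pose let the fingers close. It gives the time, the measured TCP pose, the force and the opening at its end, in the units of the state.
- arm.read_state(): the state, without advancing time (a new reading comes with each control period).
- viewer.camera(name): name is "scene" or "side" or "wrist"; returns a dict with "image" (420x560x3 uint8, red, green, blue), "range_z" (420x560 float32, m along the optical axis (not along the pixel's ray), 0 where there is no reading), "K" (3x3 intrinsics, pixels), "R" (3x3) and "t" (3): a world point X has camera coordinates R X + t. Camera axes: x right, y down, z forward; pixel columns grow to the right and rows downward; lengths in m; the calibration is good to about 2 mm. The wrist camera is an equidistant fisheye: a pixel r from the principal point sees the ray r / f radians off the axis. A picture is of the moment at which its call begins.
- job.hand_in(): hands the job in, once; it reports no verdict.
The state is a dict: "time": time; "joint_pos": joint angles; "joint_vel": joint speeds; "joint_efforts": joint torques, N m; "eef_pos": TCP position; "eef_rot": TCP orientation; "force": force on the tool from outside, world axes, zero at the start; "torque": the same for the moment, N m; "opening": finger opening in m.
Only numpy, scipy, OpenCV 4.12 (cv2) and the standard library are available. Lean on these libraries where they do the work, as an engineer would, in place of code of your own. Each camera call takes 0.05 s, during which the arm holds its last target. There are 200 camera calls.

### The job

Put the loose cream-coloured dish (the one standing between the two vials) on top of the pile of dishes on the mixer, lowering it gently until it rests flat and centred before letting go (the height of the pile is different every time), and only then flip the green toggle switch on the console up until it snaps over, to start the mixer. Leave the red toggle off, and do not push away or knock over the white dish, the two vials and the small bottle.

Things in the scene. Friction and masses are not known exactly. Their poses are not given: they have to be found in the camera images.
- cream_dish_mid (a point): centre, half-way up, of the loose lidded dish with a cream (beige) body and pale lid: a round flat disc, 15 mm high, its lid 57 mm across in the top 4 mm and its body 54 mm across below; 30 to 55 g; it lies on the bench with its z axis up
- cream_dish: the same cream dish; origin at the centre of its underside, z up
- white_dish: a second dish of the same size with a white body, on the bench near the cream one; not to be moved; origin at the centre of its underside
- vial_a: glass vial with a white cap, 33 mm across, 58 mm tall, standing close beside the cream dish (centre 54 to 58 mm from the dish's centre); loose bystander; origin at the centre of its underside
- vial_b: glass vial with a blue cap, 33 mm across, 62 mm tall, standing on the other side of the cream dish (centre 54 to 58 mm from the dish's centre, opposite the first vial within about 25 degrees); loose bystander; origin at the centre of its underside
- cap_bottle: small white bottle, 39 mm across, 75 mm tall, standing in front of the console; loose bystander; origin at the centre of its underside
- mixer: dish mixer, fixed: white foot 105 x 105 x 32 mm, grey sleeve, and a stage on a column with a neat pile of two cream dishes 57 mm across, fixed to it within 1 mm of its vertical axis. The stage is set to another height each time, not reported: the pile's top is 95 to 145 mm above the bench. Origin at the centre of the foot's underside, z up
- mixer_axis (a point): the point on the bench on the vertical axis of the mixer and of its pile
- console: grey switch console, fixed to the bench, 165 mm wide, x -75 to +80 mm, 208 mm high; origin at the centre of its underside, front faces its own -x. The front is a panel sloped at 45 degrees, from its lower edge at x -75, z 30 mm up to x 0, z 105 mm. Two toggle levers stand side by side in its middle (x -37.5, z 67.5 mm): green at y +35 mm, red at y -35 mm
- green_pivot (a point): pivot of the green lever, in the surface of the sloped panel. Steel guard hoops, 6 mm thick and rising 29 mm square off the panel, run up the slope 35 mm to the left and right of the lever's middle plane, from 33 mm below the pivot to 33 mm above it
- green_tip (a point): the tip of the green lever, on its axis, 50 mm from the pivot; the lever is a rod 8 mm thick for the first 30 mm and a green knob 13 mm thick above
- green_toggle (a joint): angle of the green lever, rad: -0.42 = off (leaning down the slope, toward the robot), 0 = standing square off the panel, +0.42 = on (leaning up the slope). Over-centre spring: about 2 N at the tip moves it, and past 0 it snaps over by itself
- red_toggle (a joint): angle of the red lever, with the same values; it is off at the start
- hood_edge (a point): middle of the lower front edge of the console's white hood, which overhangs the panel over its whole width (underside 155.5 mm above the bench, 8 mm thick), so that the levers cannot be worked with a vertical tool. From this edge the hood runs level to the back of the console
Not all that is in view belongs to the job. What is shaped like the cream_dish but blue or turquoise is not meant.

How it is judged:
By the outcome, as a careful person would: the job done as asked, in the order asked, and still so for the second after the job is handed in, with the robot touching nothing.
It also fails if it takes over 61 s, if anything falls off the work surface, if the arm or the gripper's body presses on something with over 40 N, if the wrist force passes 120 N, or if a joint passes its speed limit or range.

## Working session

There is one attempt and no reset: what is moved stays moved. The work goes in short steps, Python scripts to look and compute and a tool call to move; the robot and the scene stay as the last step left them, time stands still between calls to the robot, and variables do not carry over. Pictures are saved under pics/ and viewed, about 8 in all and at most 12, crops included, and the job is handed in when it is done.

Besides the shell and the picture viewer there is one more tool, called as name(argument=value, ...) on one line, values as JSON. carry_out: Moves the arm, as the interface text tells. Its arguments: {"type":"object","properties":{"xyz":{"type":"array","items":{"type":"array","items":{"type":"number"}}},"rot":{"type":"array","items":{"type":"array","items":{"type":"number"}}},"hand":{"type":"array","items":{"type":"number"}}},"required":["xyz","rot","hand"]}

```bash
mkdir -p pics; ls; cat > h.py <<'E'
import numpy as np, cv2
from cell import arm, viewer, job
def grab(n, f=None):
    c=viewer.camera(n)
    if f: cv2.imwrite('pics/'+f, cv2.cvtColor(c['image'],cv2.COLOR_RGB2BGR))
    np.savez(''+n+'.npz', **c); return c
def cloud(c):  # pinhole -> world HxWx3
    z=c['range_z']; K=c['K']; v,u=np.mgrid[:z.shape[0],:z.shape[1]]
    P=np.stack([(u-K[0,2])/K[0,0]*z,(v-K[1,2])/K[1,1]*z,z],-1)
    W=(P-c['t'])@c['R']; W[z==0]=np.nan; return W
E
python3 - <<'E'
from h import *
a=grab('scene','s0.png'); b=grab('side','d0.png')
for c in(a,b): print(c['K'].round(1).tolist(), (-c['R'].T@c['t']).round(3), c['R'][2].round(2))
print(arm.read_state())
cv2.imwrite('pics/both.png', cv2.resize(np.vstack([cv2.imread('pics/s0.png'),cv2.imread('pics/d0.png')]),(400,600)) )
E
```

```text
pics
[[383.8, 0.0, 276.7], [0.0, 383.8, 209.9], [0.0, 0.0, 1.0]] [0.149 0.646 0.784] [ 0.35 -0.62 -0.7 ]
[[388.3, 0.0, 279.6], [0.0, 388.3, 212.1], [0.0, 0.0, 1.0]] [ 0.265 -0.589  0.68 ] [ 0.24  0.72 -0.65]
{'time': 0.1, 'joint_pos': array([ 3.72827649e-06,  1.26343612e-01, -4.04658964e-02,  1.40540393e+00,
       -3.10670701e-06,  1.57080421e+00]), 'joint_vel': array([-7.08733260e-05, -1.54423931e-03,  2.25795233e-03,  1.04725012e-03,
       -1.53897566e-03, -5.25236948e-04]), 'joint_efforts': array([-1.61755201e-03, -4.36907172e+01,  3.53606522e+01,  1.36335523e-02,
       -5.14612566e-05,  1.73892335e-06]), 'eef_pos': array([5.24649410e-01, 1.03800614e-06, 2.30612608e-01]), 'eef_rot': array([-4.99923789e-04,  7.07108072e-01,  7.07105136e-01, -5.02126380e-04]), 'force': array([-0.30015495, -0.76374631,  0.35067569]), 'torque': array([ 0.03155197, -0.00334404, -0.00013396]), 'opening': 0.08505983878941871}
```

View pics/s0.png

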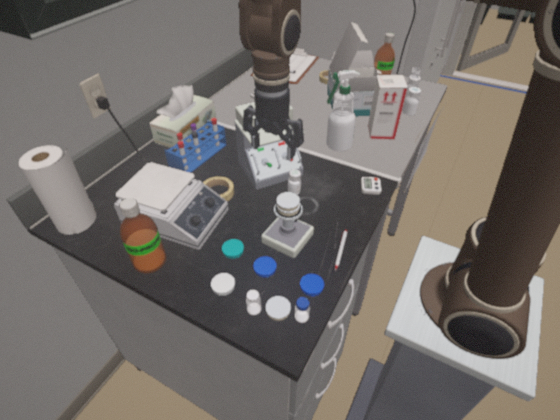

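View pics/d0.png

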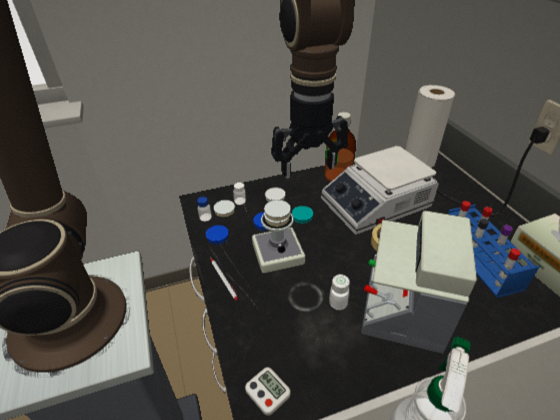

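In the scene view, the pale discs are (278,308), which stands between the vials at (253,301) and (302,309), the white dish at (222,284), and the pile at (288,205). The blue and turquoise discs at (265,266), (312,284) and (232,248) are distractors. I choose (278,308). Next I'll measure it and check it in a crop.

```bash
cat > m.py <<'E'
from h import *
from scipy import ndimage
for n in('scene','side'):
    c=dict(np.load(n+'.npz')); W=cloud(c); z=W[...,2]
    print(n,'bench z', np.nanmedian(z[(abs(z)<.02)&(W[...,0]<.7)]).round(4))
    m=(z>.007)&(z<.3)&(W[...,0]>.15)&(W[...,0]<.95)&(abs(W[...,1])<.5)
    lab,k=ndimage.label(m)
    for i in range(1,k+1):
        q=lab==i
        if q.sum()<40: continue
        P=W[q]; v,u=np.where(q); top=P[:,2]>np.percentile(P[:,2],98)-.005
        mid=(P[top].min(0)+P[top].max(0))/2
        print(i,q.sum(),'uv',u.mean().round(),v.mean().round(),'zmax',np.percentile(P[:,2],98).round(3),'topmid',mid[:2].round(3),'ext',np.ptp(P[top],0)[:2].round(3), 'rgb',np.median(c['image'][q],0).astype(int))
s=cv2.imread('pics/s0.png');d=cv2.imread('pics/d0.png')
A=cv2.resize(s[265:330,205:325],(600,325),interpolation=cv2.INTER_CUBIC)
B=cv2.resize(d[180:235,190:300],(600,300)[:2],interpolation=cv2.INTER_CUBIC)
cv2.imwrite('pics/crop1.png',np.vstack([A,B])[:600])
E
python3 m.py
```

```text
scene bench z -0.0018
1 1784 uv 341.0 112.0 zmax 0.264 topmid [ 0.523 -0.44 ] ext [0.06  0.061] rgb [164 159 159]
2 5323 uv 274.0 180.0 zmax 0.294 topmid [0.525 0.003] ext [0.149 0.025] rgb [155 153 152]
3 49 uv 291.0 112.0 zmax 0.207 topmid [ 0.616 -0.267] ext [0.012 0.017] rgb [153 151 144]
4 9569 uv 171.0 201.0 zmax 0.198 topmid [0.738 0.271] ext [0.038 0.037] rgb [139 126 133]
23 286 uv 370.0 184.0 zmax 0.019 topmid [ 0.339 -0.278] ext [0.068 0.07 ] rgb [175 168 166]
27 304 uv 232.0 247.0 zmax 0.016 topmid [0.571 0.138] ext [0.057 0.056] rgb [ 53 171 170]
36 344 uv 264.0 265.0 zmax 0.016 topmid [0.468 0.149] ext [0.055 0.056] rgb [ 62 108 192]
44 382 uv 222.0 283.0 zmax 0.016 topmid [0.53  0.242] ext [0.059 0.056] rgb [214 212 211]
45 388 uv 311.0 283.0 zmax 0.016 topmid [0.341 0.14 ] ext [0.056 0.057] rgb [ 58 104 190]
46 294 uv 253.0 301.0 zmax 0.058 topmid [0.433 0.26 ] ext [0.025 0.027] rgb [205 201 202]
47 437 uv 278.0 307.0 zmax 0.016 topmid [0.381 0.236] ext [0.056 0.056] rgb [205 205 209]
48 299 uv 302.0 309.0 zmax 0.062 topmid [0.326 0.226] ext [0.026 0.028] rgb [115 117
[... 320 characters left out ...]
ax 0.057 topmid [0.431 0.257] ext [0.025 0.03 ] rgb [150 146 140]
6 3007 uv 278.0 233.0 zmax 0.143 topmid [0.466 0.029] ext [0.057 0.056] rgb [110 110 112]
7 250 uv 203.0 208.0 zmax 0.061 topmid [0.325 0.224] ext [0.026 0.027] rgb [127 124 130]
8 235 uv 224.0 207.0 zmax 0.015 topmid [0.38  0.234] ext [0.055 0.058] rgb [202 206 198]
9 299 uv 217.0 233.0 zmax 0.015 topmid [0.34  0.138] ext [0.056 0.058] rgb [ 16  65 171]
21 555 uv 339.0 291.0 zmax 0.075 topmid [ 0.538 -0.151] ext [0.033 0.034] rgb [140 138 133]
33 3375 uv 440.0 390.0 zmax 0.267 topmid [ 0.522 -0.444] ext [0.063 0.062] rgb [167 165 159]
35 1275 uv 267.0 390.0 zmax 0.018 topmid [ 0.339 -0.281] ext [0.07  0.073] rgb [166 149 139]
```

View pics/crop1.png

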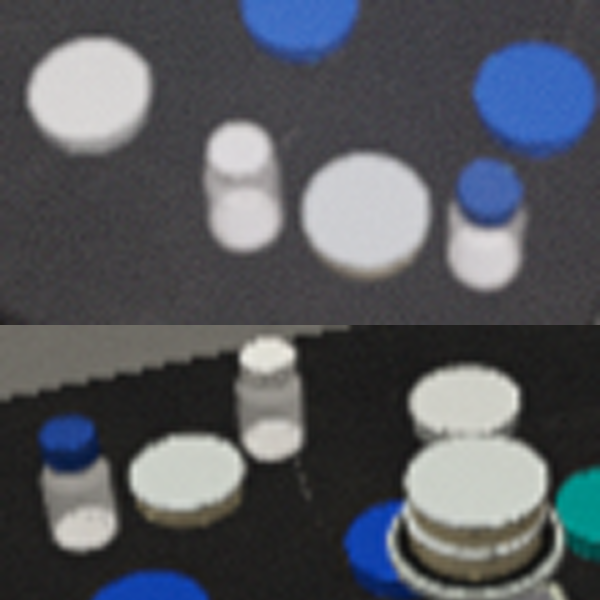

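The crop confirms the choice: the disc between the vials has a beige body under a pale lid, and the other pale one is white all over. The dish centre is about (0.381, 0.235). The vials lie along about 17.4°, so the jaws go along 107.4°. Moving above it now.

carry_out(xyz=[[-14.4,23.5,0],[-14.4,23.5,0],[-14.4,23.5,0],[-14.4,23.5,0],[-14.4,23.5,0],[-14.4,23.5,0],[-14.4,23.5,0],[-14.4,23.5,0],[-14.4,23.5,0],[-14.4,23.5,0],[-14.4,23.5,0],[-14.4,23.5,0]], rot=[[0,0,1.874],[0,0,1.874],[0,0,1.874],[0,0,1.874],[0,0,1.874],[0,0,1.874],[0,0,1.874],[0,0,1.874],[0,0,1.874],[0,0,1.874],[0,0,1.874],[0,0,1.874]], hand=[1,1,1,1,1,1,1,1,1,1,1,1])

```text
time: 1.1
eef_pos: [0.3806, 0.2351, 0.2309]
eef_rot: [-0.0, 0.032, 0.999, -0.0]
force: [-0.3, 0.7, 0.1]
opening: 0.0855
```

carry_out(xyz=[[0,0,-2.5],[0,0,-5],[0,0,-8],[0,0,-11],[0,0,-11],[0,0,-11]], rot=[[0,0,0.12],[0,0,0.24],[0,0,0.367],[0,0,0.367],[0,0,0.367],[0,0,0.367]], hand=[1,1,1,1,1,1])

```text
time: 1.6
eef_pos: [0.3798, 0.2343, 0.1204]
eef_rot: [-0.002, -0.147, 0.989, -0.001]
force: [0.4, 0.1, 0.2]
opening: 0.0853
```

```bash
cat > w.py <<'E'
from h import *
from scipy.spatial.transform import Rotation as Ro
import sys
c=grab('wrist',sys.argv[1]); s=arm.read_state(); z=c['range_z'];K=c['K']
v,u=np.mgrid[:420,:560]; x=(u-K[0,2])/K[0,0];y=(v-K[1,2])/K[1,1]; th=np.hypot(x,y)
k=np.where(th>1e-6,np.tan(np.clip(th,0,1.4))/np.maximum(th,1e-6),1)
P=np.stack([x*k*z,y*k*z,z],-1); W=(P-c['t'])@c['R']; W[(z==0)|(th>1.3)]=np.nan
np.save('W.npy',W)
print(s['eef_pos'].round(4), Ro.from_quat(np.roll(s['eef_rot'],-1)).as_matrix().round(3).tolist(), s['force'].round(2))
from scipy import ndimage
m=(W[...,2]>.007)&(W[...,2]<.07)
lab,n=ndimage.label(m)
for i in range(1,n+1):
    q=lab==i
    if q.sum()<150: continue
    Q=W[q]; zz=np.percentile(Q[:,2],98); t=Q[Q[:,2]>zz-.004]
    print(q.sum(),[a.mean().round() for a in np.where(q)[::-1]],zz.round(4),((t.min(0)+t.max(0))/2)[:2].round(4),np.ptp(t,0)[:2].round(3),np.median(c['image'][q],0))
E
python3 w.py w1.png
```

```text
[0.3809 0.235  0.122 ] [[-0.957, -0.291, -0.0], [-0.291, 0.957, -0.0], [0.001, -0.0, -1.0]] [-0.34  1.04  1.15]
690 [np.float64(54.0), np.float64(85.0)] 0.0105 [ 0.3245 -0.0058] [0.031 0.13 ] [227. 229. 228.]
3832 [np.float64(178.0), np.float64(136.0)] 0.0166 [0.3413 0.1383] [0.057 0.057] [ 58. 133. 229.]
1829 [np.float64(286.0), np.float64(150.0)] 0.0632 [0.3264 0.2233] [0.027 0.027] [ 77. 125. 204.]
9152 [np.float64(57.0), np.float64(234.0)] 0.0628 [0.463  0.0332] [0.025 0.021] [173. 173. 177.]
3756 [np.float64(278.0), np.float64(215.0)] 0.0165 [0.3813 0.2337] [0.057 0.057] [236. 241. 243.]
1695 [np.float64(155.0), np.float64(267.0)] 0.0164 [0.4662 0.1463] [0.055 0.057] [ 59. 134. 229.]
2082 [np.float64(288.0), np.float64(287.0)] 0.0589 [0.4322 0.2569] [0.027 0.028] [241. 242. 243.]
1720 [np.float64(241.0), np.float64(348.0)] 0.0164 [0.528  0.2398] [0.055 0.057] [242. 245. 243.]
686 [np.float64(22.0), np.float64(375.0)] 0.026 [ 0.7339 -0.0482] [0.09  0.065] [164. 152. 112.]
1250 [np.float64(124.0), np.float64(405.0)] 0.0507 [0.6693 0.119 ] [0.018 0.039] [163. 163. 162.]
234 [np.float64(553.0), np.float64(411.0)] 0.0382 [0.597  0.8385] [0.013 0.003] [129. 129. 126.]
```

View pics/w1.png

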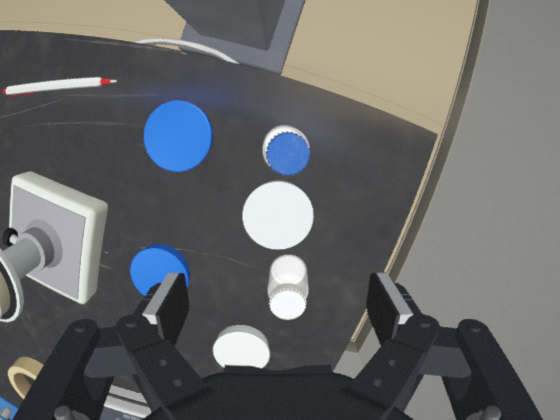

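carry_out(xyz=[[0,0,-2.5],[0,0,-5],[0,0,-7.5],[0,0,-9.5],[0,0,-11],[0,0,-11.7],[0,0,-12.1],[0,0,-12.1],[0,0,-12.1]], rot=[[0,0,0],[0,0,0],[0,0,0],[0,0,0],[0,0,0],[0,0,0],[0,0,0],[0,0,0],[0,0,0]], hand=[1,1,1,1,1,1,1,1,1])

```text
time: 2.4
eef_pos: [0.382, 0.2357, 0.0017]
eef_rot: [0.001, -0.148, 0.989, 0.0]
force: [-0.7, 0.7, -0.3]
opening: 0.0854
```

carry_out(xyz=[[0,0,0],[0,0,0],[0,0,0],[0,0,0],[0,0,0],[0,0,0],[0,0,0],[0,0,0],[0,0,0],[0,0,0],[0,0,0],[0,0,0]], rot=[[0,0,0],[0,0,0],[0,0,0],[0,0,0],[0,0,0],[0,0,0],[0,0,0],[0,0,0],[0,0,0],[0,0,0],[0,0,0],[0,0,0]], hand=[0.9,0.8,0.7,0.65,0.6,0.55,0.5,0.45,0.4,0.4,0.4,0.4])

```text
time: 3.4
eef_pos: [0.3814, 0.2353, 0.0017]
eef_rot: [0.001, -0.148, 0.989, 0.0]
force: [-3.0, -1.7, 10.9]
opening: 0.0536
```

carry_out(xyz=[[0,0,0.3],[0,0,0.8],[0,0,1.5],[0,0,2.5],[0,0,4],[0,0,6],[0,0,8],[0,0,8],[0,0,8]], rot=[[0,0,0],[0,0,0],[0,0,0],[0,0,0],[0,0,0],[0,0,0],[0,0,0],[0,0,0],[0,0,0]], hand=[0.4,0.4,0.4,0.4,0.4,0.4,0.4,0.4,0.4])

```text
time: 4.15
eef_pos: [0.3819, 0.2356, 0.0819]
eef_rot: [0.001, -0.148, 0.989, 0.001]
force: [0.8, 0.1, 0.1]
opening: 0.0534
```

```bash
cat > g.py <<'E'
from h import *
a=grab('scene','s1.png'); b=grab('side','d1.png'); s=arm.read_state(); p=s['eef_pos']
print(p.round(4),s['force'].round(1),s['opening'])
crops=[]
for c in(a,b):
    q=c['R']@p+c['t']; u,v=(c['K']@(q/q[2]))[:2].round().astype(int); print(u,v)
    im=cv2.cvtColor(c['image'],cv2.COLOR_RGB2BGR)[max(v-45,0):v+45,max(u-50,0):u+50]
    crops.append(cv2.resize(im,(400,360),interpolation=cv2.INTER_CUBIC))
    W=cloud(c); t=(abs(W[...,2]-p[2]-.015)<.03)&(np.hypot(W[...,0]-p[0],W[...,1]-p[1])<.04)&(c['image'].min(-1)>110)
    P=W[t]; zz=np.percentile(P[:,2],95); T=P[P[:,2]>zz-.003]; print('dish',t.sum(),zz.round(4),((T.min(0)+T.max(0))/2).round(4),np.ptp(T,0).round(3))
    X=np.c_[T[:,:2],np.ones(len(T))]; print('tilt',np.linalg.lstsq(X,T[:,2],rcond=None)[0][:2].round(3))
    m=(W[...,2]>.125)&(W[...,2]<.155)&(np.hypot(W[...,0]-.466,W[...,1]-.029)<.045)
    P=W[m]
    if len(P): zz=np.percentile(P[:,2],95); T=P[P[:,2]>zz-.003]; print('pile',m.sum(),zz.round(4),np.median(T[:,2]).round(4),((T.min(0)+T.max(0))/2).round(4),np.ptp(T,0).round(3))
cv2.imwrite('pics/g1.png',np.hstack(crops))
E
python3 g.py
```

```text
[0.3807 0.2348 0.08  ] [-1.2 -0.2  0.8] 0.05349632323444042
278 290
dish 183 0.0957 [0.372  0.237  0.1029] [0.036 0.057 0.02 ]
tilt [0.052 0.1  ]
221 186
dish 131 0.0937 [0.3797 0.2336 0.1033] [0.055 0.06  0.025]
tilt [ 0.041 -0.071]
pile 485 0.1431 0.1419 [0.4654 0.0278 0.143 ] [0.056 0.058 0.006]
```

View pics/g1.png

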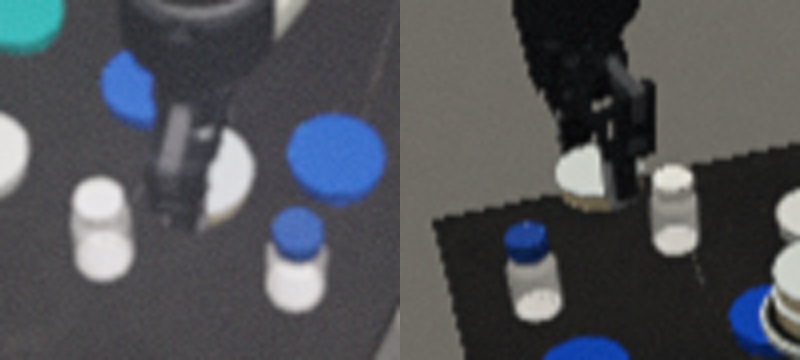

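carry_out(xyz=[[0,0,3],[0,0,7],[0,0,11],[0,-2,14],[1,-5,14],[2,-8,14],[3,-10,14],[4,-11,14],[4,-11,14],[4,-11,14]], rot=[[0,0,0],[0,0,0],[0,0,0],[0,0,0],[0,0,0],[0,0,0],[0,0,0],[0,0,0],[0,0,0],[0,0,0]], hand=[0.4,0.4,0.4,0.4,0.4,0.4,0.4,0.4,0.4,0.4])

```text
time: 5.08
eef_pos: [0.4207, 0.1245, 0.2192]
eef_rot: [-0.001, -0.147, 0.989, 0.0]
force: [0.4, 0.3, -0.9]
opening: 0.0533
```

```bash
python3 w.py w2.png >/dev/null; python3 - <<'E'
from h import *
from scipy import ndimage
W=np.load('W.npy'); s=arm.read_state(); print(s['eef_pos'].round(4))
m=(W[...,2]>.12)&(W[...,2]<.165)&(np.hypot(W[...,0]-.466,W[...,1]-.029)<.05)
P=W[m]; zz=np.percentile(P[:,2],95); T=P[P[:,2]>zz-.003]; print('wrist pile',m.sum(),zz.round(4),np.median(T[:,2]).round(4),((T.min(0)+T.max(0))/2).round(4),np.ptp(T,0).round(3))
b=grab('scene'); Wb=cloud(b); m=(Wb[...,2]>.12)&(Wb[...,2]<.16)&(np.hypot(Wb[...,0]-.466,Wb[...,1]-.029)<.045)
if m.sum()>20:
    T=Wb[m]; T=T[T[:,2]>np.percentile(T[:,2],95)-.003]; print('scene pile',m.sum(),((T.min(0)+T.max(0))/2).round(4),np.ptp(T,0).round(3))
d=dict(np.load('side.npz'))
# console from earlier side view: top surface, panel, green/red pixels
c=dict(np.load('side.npz')); V=cloud(c); im=c['image'].astype(int); r,g,bl=im[...,0],im[...,1],im[...,2]
box=(V[...,0]>.5)&(V[...,0]<.8)&(V[...,1]>-.4)&(V[...,1]<0.1)
for n,mk in(('green',(g>r+40)&(g>bl+30)),('red',(r>g+70)&(r>bl+70))):
    l,k=ndimage.label(mk&box&(V[...,2]>.03))
    for i in range(1,k+1):
        q=l==i
        if q.sum()>=8: print(n,q.sum(),[int(a.mean()) for a in np.where(q)[::-1]],np.nanmedian(V[q],0).round(4),np.ptp(V[q],0).round(3))
tp=box&(abs(V[...,2]-.2075)<.006)
pts=V[tp][:,:2].astype(np.float32); print('top',len(pts),cv2.minAreaRect(pts))
hd=box&(abs(V[...,2]-.1635)<.004); pts=V[hd][:,:2].astype(np.float32); print('hood',len(pts),cv2.minAreaRect(pts), cv2.boxPoints(cv2.minAreaRect(pts)).round(3).tolist())
E
python3 - <<'E'
import cv2
s=cv2.imread('pics/d1.png'); cv2.imwrite('pics/con.png',cv2.resize(s[195:345,320:500],(720,600),interpolation=cv2.INTER_CUBIC))
E
```

```text
[0.4204 0.125  0.2194]
wrist pile 4169 0.145 0.144 [0.466  0.0289 0.1441] [0.057 0.057 0.004]
green 40 [371, 262] [ 0.6123 -0.1381  0.0851] [0.067 0.087 0.106]
red 75 [370, 289] [ 0.5754 -0.1971  0.0833] [0.041 0.049 0.056]
red 30 [404, 292] [ 0.6267 -0.2332  0.095 ] [0.011 0.015 0.008]
top 3264 ((0.6852341890335083, -0.23226021230220795), (0.1566391885280609, 0.08627083897590637), 54.45572280883789)
hood 2764 ((0.6579997539520264, -0.21187488734722137), (0.16713373363018036, 0.15267354249954224), 54.164146423339844) [[0.546999990940094, -0.23499999940395355], [0.6710000038146973, -0.3240000009536743], [0.7689999938011169, -0.1889999955892563], [0.6449999809265137, -0.0989999994635582]]
```

View pics/con.png

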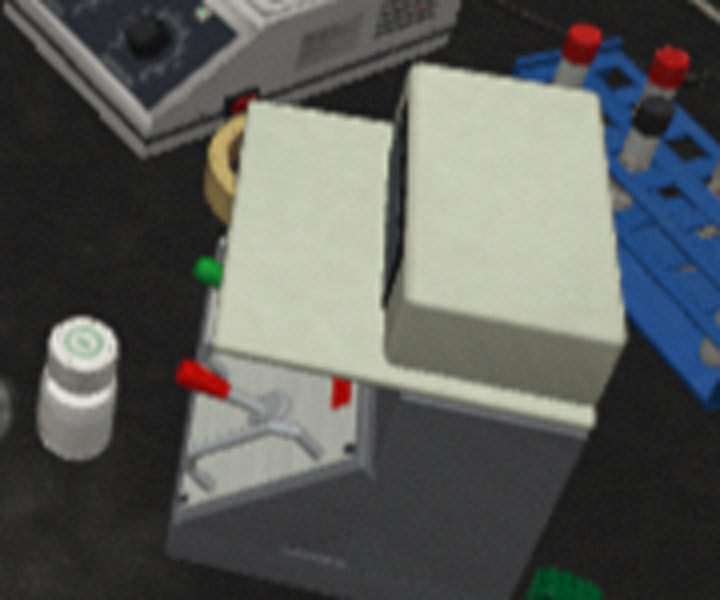

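The wrist and side cameras agree on the pile: centre about (0.466, 0.029), top at about 142–143 mm. The console crop shows the red lever at crop (200,378) and the green knob at crop (208,270), both off. Moving over the pile and lowering to about 7 mm above contact.

carry_out(xyz=[[1,-2.5,0],[2.3,-5,0],[3.5,-7.5,0],[4.5,-9.6,0],[4.5,-9.6,0],[4.5,-9.6,-2],[4.5,-9.6,-4],[4.5,-9.6,-6],[4.5,-9.6,-7],[4.5,-9.6,-7],[4.5,-9.6,-7],[4.5,-9.6,-7]], rot=[[0,0,0],[0,0,0],[0,0,0],[0,0,0],[0,0,0],[0,0,0],[0,0,0],[0,0,0],[0,0,0],[0,0,0],[0,0,0],[0,0,0]], hand=[0.4,0.4,0.4,0.4,0.4,0.4,0.4,0.4,0.4,0.4,0.4,0.4])

```text
time: 6.18
eef_pos: [0.4664, 0.0295, 0.1514]
eef_rot: [0.001, -0.148, 0.989, -0.0]
force: [-0.8, -0.9, 0.2]
opening: 0.0534
```

```bash
python3 - <<'E'
from h import *
from scipy.spatial.transform import Rotation as Ro
a=grab('scene','s2.png'); b=grab('side','d2.png'); s=arm.read_state(); p=s['eef_pos']
print(p.round(4),s['force'].round(1),s['joint_pos'].round(3))
w=dict(np.load('wrist.npz')) # taken at TCP (.4206,.125,.2196)
R=Ro.from_quat(np.roll(s['eef_rot'],-1)).as_matrix(); print('cam in tool',(R.T@(-w['R'].T@w['t']-np.array([.4206,.125,.2196]))).round(3), 'axis',(R.T@w['R'][2]).round(2))
cr=[]
for c in(a,b):
    q=c['R']@p+c['t']; u,v=(c['K']@(q/q[2]))[:2].round().astype(int); print(u,v)
    im=cv2.cvtColor(c['image'],cv2.COLOR_RGB2BGR)[v-35:v+35,u-40:u+40]; cr.append(cv2.resize(im,(400,350),interpolation=cv2.INTER_CUBIC))
cv2.imwrite('pics/p1.png',np.hstack(cr))
E
```

```text
[0.4667 0.0293 0.1516] [ 0.2  0.  -1.3] [ 0.063  0.029 -0.32   1.22   0.    -0.234]
cam in tool [ 0.078 -0.002 -0.143] axis [-0.3   0.    0.95]
288 196
277 205
```

View pics/p1.png

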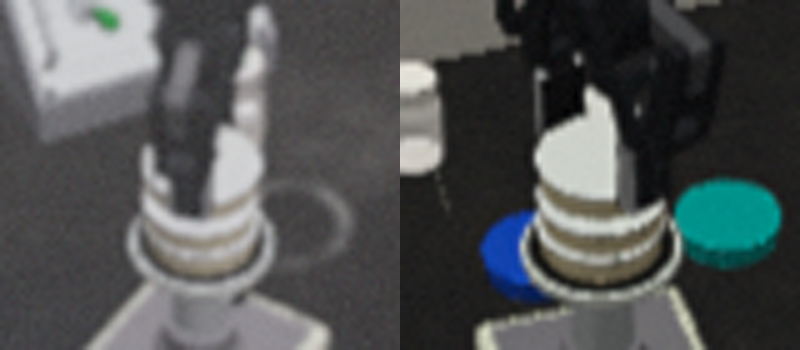

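carry_out(xyz=[[0,0,-0.1],[0,0,-0.2],[0,0,-0.3],[0,0,-0.4],[0,0,-0.5],[0,0,-0.5],[0,0,-0.5]], rot=[[0,0,0],[0,0,0],[0,0,0],[0,0,0],[0,0,0],[0,0,0],[0,0,0]], hand=[0.4,0.4,0.4,0.4,0.4,0.4,0.4])

```text
time: 6.87
eef_pos: [0.466, 0.029, 0.1453]
eef_rot: [0.0, -0.148, 0.989, -0.0]
force: [-0.1, 0.5, 0.4]
opening: 0.0531
```

carry_out(xyz=[[0,0,-0.05],[0,0,-0.1],[0,0,-0.1],[0,0,-0.1]], rot=[[0,0,0],[0,0,0],[0,0,0],[0,0,0]], hand=[0.4,0.4,0.4,0.4])

```text
time: 7.2
eef_pos: [0.466, 0.029, 0.1452]
eef_rot: [0.0, -0.148, 0.989, -0.0]
force: [-2.5, -0.5, 7.2]
opening: 0.0533
```

carry_out(xyz=[[0,0,-0.05],[0,0,-0.05],[0,0,-0.05]], rot=[[0,0,0],[0,0,0],[0,0,0]], hand=[0.4,0.4,0.4])

```text
time: 7.45
eef_pos: [0.4661, 0.029, 0.1452]
eef_rot: [0.001, -0.148, 0.989, -0.0]
force: [-3.9, -0.6, 11.4]
opening: 0.0534
```

Contact: the force rises with no further descent. I'll ease off slightly, release slowly, then rise.

carry_out(xyz=[[0,0,0.05],[0,0,0.05],[0,0,0.05],[0,0,0.05],[0,0,0.05],[0,0,0.05],[0,0,0.05],[0,0,0.05],[0,0,0.05],[0,0,0.05],[0,0,0.05],[0,0,0.05]], rot=[[0,0,0],[0,0,0],[0,0,0],[0,0,0],[0,0,0],[0,0,0],[0,0,0],[0,0,0],[0,0,0],[0,0,0],[0,0,0],[0,0,0]], hand=[0.4,0.55,0.6,0.65,0.7,0.75,0.8,0.9,1,1,1,1])

```text
time: 8.45
eef_pos: [0.466, 0.029, 0.1443]
eef_rot: [0.0, -0.148, 0.989, -0.0]
force: [0.2, -0.0, 0.1]
opening: 0.0854
```

carry_out(xyz=[[0,0,0.5],[0,0,1.5],[0,0,4],[0,0,7],[0,0,10],[-2,-3,12],[-3,-6,12],[-5,-9,12],[-6,-12,12],[-6,-12,12],[-6,-12,12]], rot=[[0,0,0],[0,0,0],[0,0,0],[0,0,0],[0,0,0],[0,0,0],[0,0,0],[0,0,0],[0,0,0],[0,0,0],[0,0,0]], hand=[1,1,1,1,1,0.5,0,0,0,0,0])

```text
time: 9.37
eef_pos: [0.4057, -0.0922, 0.2655]
eef_rot: [0.001, -0.146, 0.989, -0.0]
force: [-0.0, 0.0, 0.1]
opening: 0.0121
```

```bash
cat > v.py <<'E'
from h import *
import sys
a=grab('scene','s3.png'); b=grab('side','d3.png'); s=arm.read_state(); print(s['eef_pos'].round(4),s['joint_pos'].round(3),s['time'])
for n,c in(('scene',a),('side',b)):
    W=cloud(c)
    for nm,lo,hi,x,y in(('stack',.148,.175,.466,.029),('lid2',.13,.147,.466,.029),('white',.008,.03,.529,.24),('va',.045,.07,.432,.258),('vb',.045,.07,.3255,.225),('bottle',.06,.09,.538,-.151)):
        T=W[(W[...,2]>lo)&(W[...,2]<hi)&(np.hypot(W[...,0]-x,W[...,1]-y)<.042)]
        if len(T)<15: continue
        t=T[T[:,2]>np.percentile(T[:,2],95)-.004]; cf=np.linalg.lstsq(np.c_[t[:,:2],np.ones(len(t))],t[:,2],rcond=None)[0]
        print(n,nm,len(t),((t.min(0)+t.max(0))/2).round(4),np.ptp(t,0).round(3),'slope',cf[:2].round(3))
E
python3 v.py
```

```text
[ 0.4062 -0.0908  0.2649] [-0.22  -0.078 -0.175  1.472  0.    -0.516] 9.4667
scene stack 293 [0.4661 0.0302 0.1576] [0.057 0.059 0.006] slope [-0.005  0.004]
scene lid2 51 [0.4647 0.0432 0.1443] [0.051 0.035 0.005] slope [ 0.    -0.011]
scene white 336 [0.5299 0.2423 0.0145] [0.056 0.057 0.005] slope [-0.009 -0.   ]
scene va 91 [0.4324 0.2596 0.0572] [0.025 0.025 0.006] slope [0.022 0.01 ]
scene vb 103 [0.327  0.2253 0.0607] [0.026 0.025 0.005] slope [-0.016 -0.039]
scene bottle 65 [ 0.5385 -0.1473  0.0738] [0.032 0.034 0.005] slope [ 0.021 -0.008]
side stack 281 [0.4649 0.0267 0.1562] [0.055 0.055 0.005] slope [0.002 0.004]
side lid2 53 [0.4635 0.0192 0.1443] [0.05  0.039 0.005] slope [-0.014 -0.044]
side white 56 [0.5407 0.2384 0.0133] [0.03  0.036 0.005] slope [ 0.001 -0.017]
side va 52 [0.4312 0.2568 0.0553] [0.024 0.03  0.005] slope [-0.01  -0.003]
side vb 56 [0.3257 0.2224 0.0599] [0.026 0.025 0.005] slope [ 0.009 -0.023]
side bottle 169 [ 0.5374 -0.1511  0.073 ] [0.032 0.034 0.005] slope [0.024 0.015]
```

The dish sits flat on the pile (slope under 0.5°) and within 1–2 mm of the axis, and the bystanders haven't moved. Next I work out the console frame and the lever waypoints. The tool will be pitched 38° down and yawed 12° away from the bottle.

```bash
cat > t.py <<'E'
from h import *
from scipy.spatial.transform import Rotation as Ro
from scipy import ndimage
O=np.array([.655,-.2095,0]); ex=np.array([.811,-.585,0]); ey=np.array([.585,.811,0]); ez=np.array([0,0,1.])
M=np.c_[ex,ey,ez]
for n in('scene','side'):
    c=dict(np.load(n+'.npz')); V=(cloud(c)-O)@M; im=c['image'].astype(int); r,g,b=im[...,0],im[...,1],im[...,2]
    box=(V[...,0]>-.11)&(V[...,0]<0)&(abs(V[...,1])<.08)&(V[...,2]>.06)&(V[...,2]<.14)
    for k,mk in(('green',(g>r+35)&(g>b+25)),('red',(r>g+60)&(r>b+60))):
        l,q=ndimage.label(mk&box)
        for i in range(1,q+1):
            if (l==i).sum()>5: P=V[l==i]; print(n,k,len(P),np.median(P,0).round(4),P.min(0).round(3),P.max(0).round(3))
    top=(abs(V[...,2]-.1625)<.004)&(abs(V[...,1])<.1)&(abs(V[...,0])<.1); P=V[top]; print(n,'hood',top.sum(),P.min(0).round(4),P.max(0).round(4), np.percentile(P,[.5,99.5],axis=0).round(3).tolist())
    if n=='side':
        f=(V[...,2]>.07)&(V[...,2]<.09)
s=arm.read_state(); p=s['eef_pos']; R0=Ro.from_quat(np.roll(s['eef_rot'],-1))
a=np.deg2rad
d=np.array([np.cos(a(38))*np.cos(a(12)),-np.cos(a(38))*np.sin(a(12)),-np.sin(a(38))])
y=np.cross([0,0,1],d); y/=np.linalg.norm(y); x=np.cross(y,d)
T=Ro.from_matrix(M@np.c_[x,y,d]); print('rotvec',(T*R0.inv()).as_rotvec().round(3),'tool x',(M@x).round(2))
w=lambda q:O+M@np.array(q)
B=np.array([-.080,.042,.050]); S=B-.1*d; E=np.array([-.068,.042,.092])
for nm,q in(('S',S),('B',B),('E',E)): print(nm,w(q).round(4),'shift cm',((w(q)-p)*100).round(2))
E
python3 t.py
```

```text
scene green 16 [-0.0079  0.0358  0.0935] [-0.013  0.028  0.091] [-0.006  0.044  0.098]
scene green 13 [-0.0794  0.0395  0.0852] [-0.084  0.035  0.08 ] [-0.069  0.043  0.089]
scene red 12 [-0.0097 -0.0336  0.0958] [-0.016 -0.04   0.091] [-0.007 -0.025  0.098]
scene red 10 [-0.0799 -0.0299  0.0857] [-0.085 -0.035  0.082] [-0.067 -0.027  0.088]
scene hood 899 [-0.0773 -0.0795  0.1585] [0.0827 0.0857 0.1664] [[-0.073, -0.077, 0.159], [0.074, 0.085, 0.166]]
side green 38 [-0.0764  0.0325  0.0856] [-0.084  0.028  0.08 ] [-0.07   0.041  0.089]
side red 74 [-0.072  -0.037   0.0837] [-0.083 -0.041  0.077] [-0.058 -0.03   0.089]
side red 30 [-0.0092 -0.0361  0.095 ] [-0.012 -0.043  0.092] [-0.006 -0.028  0.101]
side hood 2810 [-0.0725 -0.0834  0.1585] [0.0805 0.0848 0.1665] [[-0.072, -0.083, 0.159], [0.077, 0.08, 0.165]]
rotvec [-0.254 -0.919 -1.048] tool x [-0.41  0.46 -0.79]
S [ 0.5618 -0.0703  0.1116] shift cm [ 15.55   2.06 -15.34]
B [ 0.6147 -0.1286  0.05  ] shift cm [ 20.84  -3.78 -21.49]
E [ 0.6244 -0.1357  0.092 ] shift cm [ 21.82  -4.48 -17.29]
```

Knob positions match the predicted frame within about 3 mm, and both levers are off. The mixer pile crowds the back of a shallow, yawed tool, so I'll use a 50° pitch in line with the console, with the wrist camera on the upper side. First I'll yaw in free space, then tilt.

carry_out(xyz=[[0,0,0],[0,0,0],[0,0,0],[0,0,0],[0,0,0],[0,0,0],[0,0,0],[0,0,0],[0,0,0],[0,0,0],[0,0,0],[0,0,0]], rot=[[0,0,0.12],[0,0,0.24],[0,0,0.36],[0,0,0.48],[0,0,0.6],[0,0,0.72],[0,0,0.84],[0,0,0.96],[0,0,1.08],[0,0,1.2],[0,0,1.32],[0,0,1.44]], hand=[0,0,0,0,0,0,0,0,0,0,0,0])

```text
time: 10.47
eef_pos: [0.4066, -0.0898, 0.2644]
eef_rot: [-0.0, 0.766, -0.643, -0.0]
force: [-0.6, 0.2, 0.1]
opening: -0.0002
```

carry_out(xyz=[[0,0,0],[0,0,0],[0,0,0],[0,0,0],[0,0,0],[0,0,0],[0,0,0],[0,0,0],[0,0,0]], rot=[[0,0,0.12],[0,0,0.24],[0,0,0.36],[0,0,0.48],[0,0,0.6],[0,0,0.72],[0,0,0.782],[0,0,0.782],[0,0,0.782]], hand=[0,0,0,0,0,0,0,0,0])

```text
time: 11.22
eef_pos: [0.4064, -0.0901, 0.2643]
eef_rot: [-0.0, 0.952, -0.307, -0.0]
force: [0.2, -0.4, -0.3]
opening: 0.0002
```

carry_out(xyz=[[0,0,0],[1,0,0],[2.5,0,0],[4.5,0,0],[6.5,0,0],[8.5,0,0],[10.5,0,0],[12.5,0,0],[12.5,0,0],[12.5,0,0]], rot=[[-0.068,-0.094,0],[-0.136,-0.189,0],[-0.204,-0.283,0],[-0.272,-0.377,0],[-0.34,-0.472,0],[-0.408,-0.566,0],[-0.408,-0.566,0],[-0.408,-0.566,0],[-0.408,-0.566,0],[-0.408,-0.566,0]], hand=[0,0,0,0,0,0,0,0,0,0])

```text
time: 12.05
eef_pos: [0.5313, -0.0903, 0.2639]
eef_rot: [0.105, 0.895, -0.288, 0.325]
force: [0.7, -0.5, 0.1]
opening: -0.0002
```

```bash
cat > t2.py <<'E'
from h import *
from scipy.spatial.transform import Rotation as Ro
O=np.array([.655,-.2095,0]); M=np.c_[[.811,-.585,0],[.585,.811,0],[0,0,1.]]
s=arm.read_state(); p=s['eef_pos']; R=Ro.from_quat(np.roll(s['eef_rot'],-1))
d=np.array([.643,0,-.766]); T=Ro.from_matrix(M@np.c_[[.766,0,.643],[0,-1,0],d])
print('t',s['time'],'tcp',p.round(4),'console',(M.T@(p-O)).round(4),s['joint_pos'].round(2),'F',s['force'].round(1))
print('rot left',(T*R.inv()).as_rotvec().round(3))
B=np.array([-.084,.042,.043]); E=np.array([-.071,.042,.0945])
for n,q in(('S+10',B-.09*d+[0,0,.1]),('S',B-.09*d),('B',B),('E',E)): print(n,((O+M@q-p)*100).round(2))
E
python3 t2.py; python3 w.py w3.png | head -1
```

```text
t 12.05 tcp [ 0.5313 -0.0903  0.2639] console [-0.1701  0.0243  0.2639] [ 0.05 -0.31 -0.56  0.74 -0.41 -2.59] F [ 0.7 -0.5  0.1]
rot left [-0.001 -0.002 -0.001]
S+10 [ 3.32 -0.22 -5.19]
S [  3.32  -0.22 -15.19]
B [  8.01  -3.6  -22.09]
E [  9.07  -4.36 -16.94]
[ 0.5309 -0.0905  0.2641] [[0.623, -0.584, 0.521], [-0.448, -0.812, -0.375], [0.642, 0.001, -0.767]] [-0.15 -0.09  0.18]
```

View pics/w3.png

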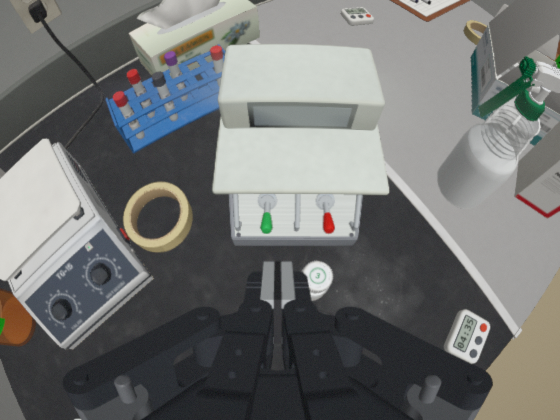

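The wrist view shows the green lever at (267,222) and the red at (328,222). The shut fingers are at (282,290), with the bottle just right of them at (316,278). The knuckles look wide, so I'll measure their extent in the tool frame against the bottle, hood and levers along the path.

```bash
python3 - <<'E'
from h import *
from scipy.spatial.transform import Rotation as Ro
O=np.array([.655,-.2095,0]); M=np.c_[[.811,-.585,0],[.585,.811,0],[0,0,1.]]
W=np.load('W.npy'); s=arm.read_state(); p=s['eef_pos']; R=Ro.from_quat(np.roll(s['eef_rot'],-1)).as_matrix()
T=(W-p)@R
own=(T[...,2]<.005)&(np.abs(T[...,1])<.12)&(T[...,0]<.05)
own[:250]=False
P=T[own]
for a in np.arange(-.12,.006,.01):
    q=P[(P[:,2]>=a)&(P[:,2]<a+.01)]
    if len(q)>5: print('back %.3f'%-a,len(q),'x',q[:,0].min().round(3),q[:,0].max().round(3),'y',q[:,1].min().round(3),q[:,1].max().round(3))
# bottle top, knobs in console frame from wrist
C=(W-O)@M; im=np.load('wrist.npz')['image'].astype(int)
b=(C[...,2]>.06)&(C[...,2]<.085)&(C[...,0]<-.1)&(C[...,0]>-.16)&(abs(C[...,1]+.02)<.04)&(T[...,2]>.02); Q=C[b]; print('bottle',b.sum(),Q.min(0).round(3),Q.max(0).round(3))
for n,mk in(('green',(im[...,1]>im[...,0]+50)&(im[...,1]>im[...,2]+35)),('red',(im[...,0]>im[...,1]+80)&(im[...,0]>im[...,2]+80))):
    m=mk&(abs(C[...,1])<.08)&(C[...,0]>-.11)&(C[...,0]<-.04)&(C[...,2]>.05); Q=C[m]; print(n,m.sum(),np.median(Q,0).round(4),Q.min(0).round(3),Q.max(0).round(3))
E
```

```text
back 0.110 99 x 0.02 0.022 y -0.019 0.02
back 0.100 7555 x -0.001 0.022 y -0.06 0.061
back 0.090 10158 x -0.004 0.02 y -0.062 0.063
back 0.080 7795 x -0.009 0.019 y -0.057 0.058
back 0.070 4515 x -0.009 0.019 y -0.049 0.05
back 0.060 5577 x -0.011 0.016 y -0.04 0.041
back 0.050 2127 x -0.012 0.016 y -0.033 0.034
back 0.040 877 x -0.011 0.014 y -0.013 0.017
back 0.030 785 x 0.007 0.013 y -0.013 0.014
back 0.020 629 x 0.007 0.013 y -0.013 0.014
back 0.010 257 x 0.008 0.012 y -0.012 0.013
bottle 688 [-0.146 -0.037  0.061] [-0.112 -0.004  0.077]
green 188 [-0.0738  0.0355  0.0871] [-0.083  0.03   0.081] [-0.057  0.041  0.091]
red 169 [-0.0738 -0.0336  0.0873] [-0.083 -0.039  0.08 ] [-0.058 -0.029  0.091]
```

carry_out(xyz=[[1.5,0,-2],[3.3,-0.2,-5],[3.3,-0.2,-8],[3.3,-0.2,-11],[3.3,-0.2,-13.5],[3.3,-0.2,-14.9],[3.3,-0.2,-14.9],[3.3,-0.2,-14.9]], rot=[[0,0,0],[0,0,0],[0,0,0],[0,0,0],[0,0,0],[0,0,0],[0,0,0],[0,0,0]], hand=[0,0,0,0,0,0,0,0])

```text
time: 12.77
eef_pos: [0.5634, -0.0931, 0.115]
eef_rot: [0.105, 0.895, -0.288, 0.325]
force: [-0.6, 0.2, 0.3]
opening: -0.0001
```

carry_out(xyz=[[0.5,-0.4,-0.8],[1,-0.7,-1.5],[1.6,-1.1,-2.3],[2.1,-1.5,-3.1],[2.6,-1.9,-3.8],[3.1,-2.2,-4.6],[3.6,-2.6,-5.3],[4.2,-3,-6.1],[4.7,-3.4,-6.9],[4.7,-3.4,-6.9],[4.7,-3.4,-6.9]], rot=[[0,0,0],[0,0,0],[0,0,0],[0,0,0],[0,0,0],[0,0,0],[0,0,0],[0,0,0],[0,0,0],[0,0,0],[0,0,0]], hand=[0,0,0,0,0,0,0,0,0,0,0])

```text
time: 13.68
eef_pos: [0.6108, -0.1273, 0.0457]
eef_rot: [0.105, 0.895, -0.288, 0.325]
force: [0.3, -0.7, 0.3]
opening: 0.0001
```

```bash
python3 t2.py; python3 w.py w4.png | head -1
```

```text
t 13.6833 tcp [ 0.6108 -0.1273  0.0457] console [-0.0839  0.0408  0.0457] [-0.04  0.02 -0.81  0.13 -0.37 -2.67] F [ 0.3 -0.7  0.3]
rot left [ 0.    -0.002 -0.001]
S+10 [-4.63  3.49 16.63]
S [-4.63  3.49  6.63]
B [ 0.07  0.1  -0.27]
E [ 1.12 -0.66  4.88]
[ 0.6109 -0.1272  0.0462] [[0.623, -0.584, 0.521], [-0.447, -0.812, -0.376], [0.642, 0.001, -0.767]] [ 0.47 -0.07 -0.69]
```

View pics/w4.png

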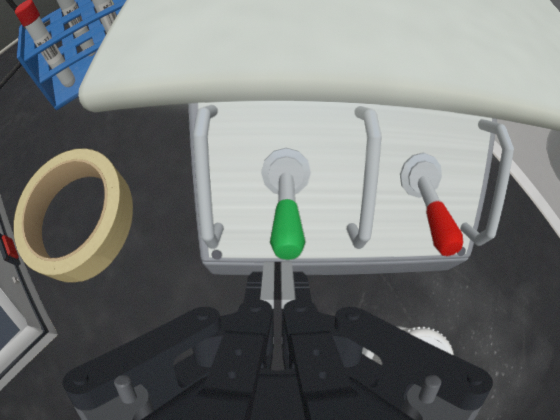

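The fingertips (282,270) are under the green knob (288,240). The bottle (425,345) is clear to the right, and no contact force shows. Pushing up now.

carry_out(xyz=[[0.1,-0.1,0.5],[0.2,-0.2,1],[0.3,-0.2,1.5],[0.5,-0.3,2],[0.6,-0.4,2.5],[0.7,-0.4,3],[0.8,-0.5,3.5],[0.9,-0.6,4],[1.0,-0.7,4.5],[1.1,-0.7,4.9],[1.1,-0.7,4.9]], rot=[[0,0,0],[0,0,0],[0,0,0],[0,0,0],[0,0,0],[0,0,0],[0,0,0],[0,0,0],[0,0,0],[0,0,0],[0,0,0]], hand=[0,0,0,0,0,0,0,0,0,0,0])

```text
time: 14.65
eef_pos: [0.623, -0.1342, 0.097]
eef_rot: [0.105, 0.894, -0.288, 0.326]
force: [-0.5, 0.7, 0.2]
opening: 0.0002
```

```bash
cat > k.py <<'E'
from h import *
import os
os.system('python3 w.py %s | head -1'%os.sys.argv[1])
O=np.array([.655,-.2095,0]); M=np.c_[[.811,-.585,0],[.585,.811,0],[0,0,1.]]
C=(np.load('W.npy')-O)@M; im=np.load('wrist.npz')['image'].astype(int)
for n,mk in(('green',(im[...,1]>im[...,0]+50)&(im[...,1]>im[...,2]+35)),('red',(im[...,0]>im[...,1]+80)&(im[...,0]>im[...,2]+80))):
    m=mk&(abs(C[...,1])<.08)&(C[...,0]>-.11)&(C[...,0]<-.02)&(C[...,2]>.05); Q=C[m]; print(n,m.sum(),np.median(Q,0).round(4),Q.min(0).round(3),Q.max(0).round(3))
E
python3 k.py w5.png
```

```text
[ 0.6226 -0.1341  0.0963] [[0.621, -0.584, 0.522], [-0.447, -0.812, -0.376], [0.643, -0.0, -0.765]] [ 0.68 -0.54  0.58]
green 41 [-0.0574  0.0358  0.1112] [-0.058  0.032  0.108] [-0.057  0.039  0.113]
red 736 [-0.0724 -0.0323  0.0868] [-0.083 -0.04   0.08 ] [-0.057 -0.027  0.092]
```

The green tip is at console (-0.057, 0.112), where the "on" position is expected, and red is unchanged. Backing out along the tool axis, then up, for the final checks.

carry_out(xyz=[[-0.7,0.5,0.3],[-1.8,1.3,1.8],[-3.2,2.3,4],[-4.7,3.4,6.5],[-6,3.5,9.5],[-8,2,13],[-11,0,16],[-14,-2,18],[-16,-4,18],[-16,-4,18],[-16,-4,18]], rot=[[0,0,0],[0,0,0],[0,0,0],[0,0,0],[0,0,0],[0,0,0],[0,0,0],[0,0,0],[0,0,0],[0,0,0],[0,0,0]], hand=[0,0,0,0,0,0,0,0,0,0,0])

```text
time: 15.62
eef_pos: [0.4604, -0.1749, 0.276]
eef_rot: [0.105, 0.894, -0.29, 0.326]
force: [-0.1, -1.0, 0.3]
opening: 0.0001
```

```bash
python3 v.py; python3 k.py w6.png; python3 - <<'E'
import cv2,numpy as np
a=cv2.imread('pics/d3.png')[150:360,180:500]; b=cv2.imread('pics/w6.png')
cv2.imwrite('pics/fin.png',np.hstack([cv2.resize(a,(430,282)),cv2.resize(b,(370,282))]))
E
```

```text
[ 0.4617 -0.1737  0.2746] [-0.201 -0.456 -0.634  0.741 -0.267 -2.81 ] 15.7167
scene stack 293 [0.4665 0.0298 0.158 ] [0.057 0.057 0.007] slope [-0.002  0.003]
scene lid2 45 [0.4644 0.0402 0.1444] [0.051 0.04  0.005] slope [-0.017  0.011]
scene white 348 [0.53   0.2426 0.015 ] [0.057 0.057 0.007] slope [-0.005 -0.001]
scene va 97 [0.4321 0.259  0.0571] [0.026 0.026 0.005] slope [-0.026  0.018]
scene vb 97 [0.3266 0.2246 0.0609] [0.025 0.026 0.005] slope [-0.033 -0.006]
scene bottle 69 [ 0.5365 -0.1478  0.0738] [0.033 0.035 0.005] slope [-0.002  0.015]
side lid2 27 [0.4503 0.0127 0.1444] [0.027 0.023 0.005] slope [-0.035 -0.07 ]
side va 52 [0.4314 0.2561 0.0554] [0.024 0.031 0.006] slope [-0.046  0.002]
side vb 60 [0.3249 0.2233 0.0594] [0.026 0.028 0.006] slope [0.019 0.015]
side bottle 169 [ 0.5373 -0.1507  0.0731] [0.033 0.033 0.005] slope [0.002 0.012]
[ 0.4621 -0.1734  0.2743] [[0.624, -0.583, 0.52], [-0.447, -0.812, -0.375], [0.641, 0.001, -0.767]] [ 0.49  0.11 -0.4 ]
green 94 [-0.0536  0.0327  0.1129] [-0.071  0.016  0.101] [-0.047  0.041  0.159]
red 166 [-0.0738 -0.0354  0.0871] [-0.083 -0.04   0.08 ] [-0.057 -0.03   0.092]
```

View pics/fin.png

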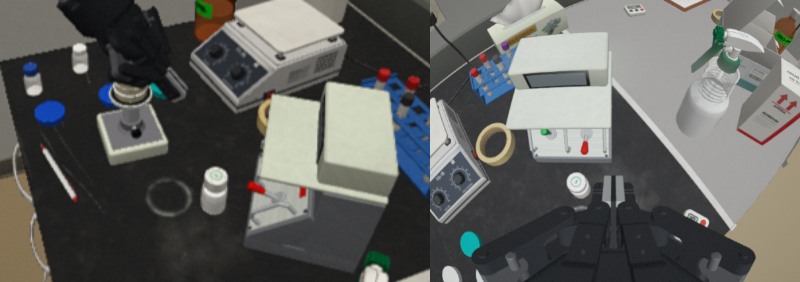

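The final views show the green lever up at right panel (545,131), the red lever down at (585,147), the dish on the pile, and the bottle and vials in place. Handing in.

```bash
python3 -c "
from cell import job; print(job.hand_in())"
```

```text
the job is handed in; nothing more can be done
None
```

I put the cream dish on the mixer's pile, and after releasing it I flipped the green toggle up until it snapped over. The job was handed in at about 16 s on the robot's clock.

- **Placing:** I lowered the dish in small steps until the wrist force rose to about 11 N with no further descent, eased off, then let go. Afterwards it measured flat (slope under 0.5°) and about 1–2 mm from the pile's axis. My last check of the stack used the scene camera only, because the arm blocked the side view.
- **Switch:** The green lever tip measured within about 3 mm of its expected "on" position, and the red lever stayed off.
- **Bystanders:** The vials and the bottle measured where they started, to within about 2 mm. The white dish did too in the scene view; the side view had it partly hidden.
- **Disagreement between cameras:** The scene and side cameras differ by about 2–3 mm in y throughout, which is roughly their stated calibration error. No check failed.

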